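Tighten the tile press cover crosswise

ROBOT

A 6-joint arm with a two-finger parallel gripper is mounted at the origin on the work surface. World frame = base frame: x ahead of the robot, y to its left, z up, the work surface at z = 0. Lengths are in m, angles in rad, forces in N, time in s.
With the tool pointing down it reaches from about 0.425 to 0.925 m from the base axis. Payload 12.5 kg.
Tool frame: the origin (TCP) lies midway between the tips of the shut fingers; the grasp point (between the pads) lies 19 mm behind it (robot.tcp_to_grasp is the z of the grasp point in the tool frame, in m); z points along the fingers, y is the direction in which the jaws open and shut (so a half turn about z gives the same grasp; the last joint's range is limited). The gripper opens to 85 mm and grips with 20 to 120 N. Pads are 22 mm wide; open, the fingers measure 114 mm over their backs; the gripper's body (76 mm by 85 mm) begins 54 mm behind the grasp point. The pads swing forward as they close: fully open they stand 13 mm farther back than shut.
Start: joints at [-1.214, 0.491, 1.559, -0, 1.092, -0.106], TCP at [0.279, -0.559, 0.231] pointing down, gripper open.
Joint ranges: [-3.1, 3.1], [-0.84, 2.19], [0.05, 2.79], [-1.13, 4.28], [0.06, 2.93], [-2.69, 2.69]. Speed limits (rad/s): [2.22, 2.22, 2.79, 3.14, 3.14, 3.14].

INTERFACE

Orientations are given as a unit quaternion [x, y, z, w].
In Python, from cell import robot gives the robot as it stands. Calls block until the motion is done:
- robot.goto(position, orientation): joint-space move of the TCP to a pose.
- robot.move_l(position, rotation=None, v=0.15): straight line of the TCP; rotation=None keeps the orientation; v is the mean speed in m/s.
- robot.move_j(angles): joint-space move.
- robot.command_gripper(opening, force=None): finger opening in m; force is the grip in N (None keeps the last); returns when the fingers have stopped.
- robot.hold(seconds).
- robot.solve_ik(position, orientation): joint angles nearest the present ones, or None.
- robot.read_state(): the state.
- robot.get_image(name): name is "scene" or "side" or "wrist"; returns a dict with "pixels" (480x640x3 uint8, red, green, blue), "fx", "fy", "cx", "cy" (pixels), "k1" (the pictures are not rectified: a ray, as slopes to the right and down, at radius r is drawn at 1 + k1 r^2 times it, then the intrinsics apply), "xyz" and "orientation" of the camera in the world; the wrist camera has in their place "mount" (4x4, takes a point from camera to tool coordinates, whose origin is the TCP and whose axes are the flange's). Camera axes: x right, y up, looking along -z (the intrinsics and any distortion apply to the point x, -y, -z); pixel columns grow to the right and rows downward; lengths in m; the calibration is good to about 2 mm. A picture is of the moment at which its call begins: read the wrist's pose just before it. There is no depth.
A pose or a line that the arm cannot do raises robot.MotionError and nothing moves.
- robot.job_done(): hands the job in, once; it reports no verdict.
Trained networks look in the newest picture that a camera, given by its name, has taken for a name from the list of things; names that differ only in an ending like _2 or _b are one class to them, and where a whole thing is asked for, a point or a joint stands for the part that bears it (a point fixed in the world has none). Each returns a list of dicts, best first, with "conf" (0 to 1); they miss things now and then, are a little off and sometimes report something else, mostly with a low value. They report only what shows in the picture. A call takes as long as a camera call.
- robot.spot_in(camera, name): "location" ([column, row] in pixels, amid what is visible of it).
- robot.pinpoint(camera, name): "location" ([column, row] in pixels: a listed point, or the origin of a listed thing).
The state is a dict: "time": time; "joint_pos": joint angles; "qd": joint speeds; "effort": joint torques, N m; "tcp_pos": TCP position; "eef_rot": TCP orientation; "wrist_force": force on the tool from outside, world axes, zero at the start; "wrist_torque": the same for the moment, N m; "opening": finger opening in m.
Only numpy, scipy, OpenCV 4.12 (cv2) and the standard library are available. Lean on these libraries where they do the work, as an engineer would, in place of code of your own. Each camera call takes 0.05 s, during which the arm holds its last target. There are 200 camera calls.

TASK

Tighten the four clamping levers of the clay-tile press (clockwise) so that its cover is pressed flat onto the seal: go crosswise, each screw followed by the one diagonally opposite, first all four about half way and only then each until it is felt to be properly tight, so the cover never goes down badly askew. Do not over-tighten any screw, and leave the things around the press where they lie.

Things in the scene. Friction and masses are not known exactly. Their poses are not given: they have to be found in the camera images.
- press: tile press, fixed: grey mould case 170 x 170 x 46 mm on a dark board 300 x 300 x 6 mm. Origin on the table under its middle, z up, x and y along its sides. Its screws run at 0.20-0.28 N m; at 1.5 rad in, the torque rises to 0.34 and then by 2.5 N m per rad. Properly tight: turned until 0.6-0.9 N m is felt (springs back a little, then stays). Below 0.4 N m it is loose, above 1.1 over-tightened.
- cover_mid (a point): middle of the upper face of the aluminium cover plate (150 x 150 x 10 mm); z is its normal. The plate floats on a springy seal that pushes it up against the four screw heads, 72 mm above the table with the screws fully out. Each screw presses its corner down, 4.5 mm in all until the seal is home.
- screw1_top (a point): top of clamping screw 1, on its upright axis, at the +x +y corner of the press (50 mm from its middle along each axis), diagonally opposite screw 3; 111 mm above the table when fully out. Tightens clockwise seen from above, sinking 3 mm per rad. Starts 0 to 0.2 rad in; the seal is home at 1.5 rad. Stays where it is left.
- lever1_arm (a point): middle of the black lever arm of screw 1, 45 mm from the screw axis, 14 mm below the screw top. The arm is level, round, 12 mm thick, ends 63 mm from the axis; point x points outward along it. Hub 24 mm thick. It can be pushed round by a fingertip. Fully out it points 0.85 rad counterclockwise of the corner's outward diagonal, give or take 0.3 rad (levers are indexed anyhow).
- screw2_top (a point): top of clamping screw 2, on its upright axis, at the -x +y corner of the press (50 mm from its middle along each axis), diagonally opposite screw 4; 111 mm above the table when fully out. Tightens clockwise seen from above, sinking 3 mm per rad. Starts 0 to 0.2 rad in; the seal is home at 1.5 rad. Stays where it is left.
- lever2_arm (a point): middle of the black lever arm of screw 2, 45 mm from the screw axis, 14 mm below the screw top. The arm is level, round, 12 mm thick, ends 63 mm from the axis; point x points outward along it. Hub 24 mm thick. It can be pushed round by a fingertip. Fully out it points 0.85 rad counterclockwise of the corner's outward diagonal, give or take 0.3 rad (levers are indexed anyhow).
- screw3_top (a point): top of clamping screw 3, on its upright axis, at the -x -y corner of the press (50 mm from its middle along each axis), diagonally opposite screw 1; 111 mm above the table when fully out. Tightens clockwise seen from above, sinking 3 mm per rad. Starts 0 to 0.2 rad in; the seal is home at 1.5 rad. Stays where it is left.
- lever3_arm (a point): middle of the black lever arm of screw 3, 45 mm from the screw axis, 14 mm below the screw top. The arm is level, round, 12 mm thick, ends 63 mm from the axis; point x points outward along it. Hub 24 mm thick. It can be pushed round by a fingertip. Fully out it points 0.85 rad counterclockwise of the corner's outward diagonal, give or take 0.3 rad (levers are indexed anyhow).
- screw4_top (a point): top of clamping screw 4, on its upright axis, at the +x -y corner of the press (50 mm from its middle along each axis), diagonally opposite screw 2; 111 mm above the table when fully out. Tightens clockwise seen from above, sinking 3 mm per rad. Starts 0 to 0.2 rad in; the seal is home at 1.5 rad. Stays where it is left.
- lever4_arm (a point): middle of the black lever arm of screw 4, 45 mm from the screw axis, 14 mm below the screw top. The arm is level, round, 12 mm thick, ends 63 mm from the axis; point x points outward along it. Hub 24 mm thick. It can be pushed round by a fingertip. Fully out it points 0.85 rad counterclockwise of the corner's outward diagonal, give or take 0.3 rad (levers are indexed anyhow).
- medallion_mid (a point): bystander: centre of a fired-clay medallion 62 mm across, 9 mm thick, on the board beside the press
- knife_mid (a point): bystander: middle of a white plastic modelling knife 145 mm long, on the board
- stamp_mid (a point): bystander: centre of a white clay stamp, 34 mm across and 34 mm high, on the board
- bowl_mid (a point): bystander: centre of a clay bowl 110 mm across, 45 mm high, on the table

How it is judged:
On the way:
1. all four screws are drawn down part of the way (at least 0.4 rad in) before any of them is tight (z of screw1_top in the frame of press between 0.10644 and 0.1098 m and z of screw2_top in the frame of press between 0.10644 and 0.1098 m and z of screw3_top in the frame of press between 0.10644 and 0.1098 m and z of screw4_top in the frame of press between 0.10644 and 0.1098 m), for 0.1 s.
At the end, for the whole second after the job is handed in: all four screws are properly tight (at least 0.035 rad past the point where the seal is home, that is sunk 4.6 mm or more from fully out), the cover is level within 0.008 rad, and the bystanders are within 20 mm of where they were (z of each of screw1_top, screw2_top, screw3_top, screw4_top in the frame of press below 0.1064 m and angle between cover_mid's own z axis and vertical below 0.008 rad and distance of each of medallion_mid, knife_mid, stamp_mid, bowl_mid from where it was at the start of the episode below 0.02 m); the robot touches nothing.
It fails at once if the cover goes down askew: tilted by more than 0.025 rad (one screw run far ahead of the others) (angle between cover_mid's own z axis and vertical above 0.025 rad).
It fails at once if a screw is over-tightened: more than 0.385 rad past the point where the seal is home, sunk over 5.65 mm (over 1.1 N m) (z of any of screw1_top, screw2_top, screw3_top, screw4_top in the frame of press below 0.10534 m).
It fails at once if not crosswise: two neighbouring screws turned in (more than 0.5 rad) while the other two have not been turned ((z of each of screw1_top, screw2_top in the frame of press below 0.1095 m and z of each of screw3_top, screw4_top in the frame of press above 0.11025 m) or (z of each of screw2_top, screw3_top in the frame of press below 0.1095 m and z of each of screw4_top, screw1_top in the frame of press above 0.11025 m) or (z of each of screw3_top, screw4_top in the frame of press below 0.1095 m and z of each of screw1_top, screw2_top in the frame of press above 0.11025 m) or (z of each of screw4_top, screw1_top in the frame of press below 0.1095 m and z of each of screw2_top, screw3_top in the frame of press above 0.11025 m)).
It fails at once if not crosswise: two neighbouring screws made tight while the other two are still not home ((z of each of screw1_top, screw2_top in the frame of press below 0.1064 m and z of each of screw3_top, screw4_top in the frame of press above 0.1071 m) or (z of each of screw2_top, screw3_top in the frame of press below 0.1064 m and z of each of screw4_top, screw1_top in the frame of press above 0.1071 m) or (z of each of screw3_top, screw4_top in the frame of press below 0.1064 m and z of each of screw1_top, screw2_top in the frame of press above 0.1071 m) or (z of each of screw4_top, screw1_top in the frame of press below 0.1064 m and z of each of screw2_top, screw3_top in the frame of press above 0.1071 m)).
It fails at once if a bystander is moved by more than 20 mm (distance of any of medallion_mid, knife_mid, stamp_mid, bowl_mid from where it was at the start of the episode above 0.02 m).
It also fails if it takes over 70 s, if anything falls off the work surface, if the arm or the gripper's body presses on something with over 40 N, if the wrist force passes 120 N, or if a joint passes its speed limit or range.

## Working session

There is one attempt and no reset: what is moved stays moved. The work goes in short steps, each a Python script; the robot and the scene stay as the last script left them, time stands still between calls to the robot, and variables do not carry over. Pictures are saved under pics/ and viewed, about 8 in all and at most 12, crops included, and the job is handed in when it is done.

```bash
mkdir -p pics; ls; cat > h.py <<'E'
import numpy as np, cv2, json
from scipy.spatial.transform import Rotation as R
from cell import robot
def cam(name):
    s=robot.read_state(); im=robot.get_image(name)
    if 'mount' in im:
        M=np.array(im['mount']); T=np.eye(4); T[:3,:3]=R.from_quat(s['eef_rot']).as_matrix(); T[:3,3]=s['tcp_pos']; T=T@M
    else:
        T=np.eye(4); T[:3,:3]=R.from_quat(im['orientation']).as_matrix(); T[:3,3]=im['xyz']
    im['T']=T; return im
def save(im,fn): cv2.imwrite('pics/'+fn,im['pixels'][:,:,::-1])
def ray(im,px):
    d=np.array([(px[0]-im['cx'])/im['fx'],(px[1]-im['cy'])/im['fy']]); u=d.copy()
    for _ in range(20): u=d/(1+im['k1']*(u@u))
    v=im['T'][:3,:3]@np.array([u[0],-u[1],-1]); return im['T'][:3,3],v/np.linalg.norm(v)
def at_z(im,px,z):
    o,v=ray(im,px); return o+v*(z-o[2])/v[2]
def proj(im,p):
    c=im['T'][:3,:3].T@(np.array(p)-im['T'][:3,3]); u=np.array([c[0],-c[1]])/-c[2]; u=u*(1+im['k1']*(u@u))
    return np.array([im['fx']*u[0]+im['cx'],im['fy']*u[1]+im['cy']])
E
cat > a.py <<'E'
from h import *
names=['press','cover_mid']+[f'screw{i}_top' for i in (1,2,3,4)]+[f'lever{i}_arm' for i in (1,2,3,4)]+['medallion_mid','knife_mid','stamp_mid','bowl_mid']
H={'press':0,'cover_mid':.072,'medallion_mid':.0105,'knife_mid':.01,'stamp_mid':.023,'bowl_mid':.022}
for c in ('scene','side'):
    im=cam(c); save(im,c+'0.png'); print(c,im['T'][:3,3].round(3))
    for n in names:
        z=H.get(n,.111 if 'screw' in n else .097)
        for d in robot.pinpoint(c,n)[:4 if n[:5] in('screw','lever') else 1]:
            print(n,np.round(d['location'],1),round(d['conf'],2),at_z(im,d['location'],z).round(4)[:2])
print(robot.read_state())
E
python3 a.py
```

```text
pics
scene [1.106 0.12  0.879]
press [427.  314.1] 0.97 [0.5698 0.1242]
cover_mid [431.2 300.1] 0.89 [0.583  0.1233]
screw1_top [464.3 314.7] 0.61 [0.6153 0.1825]
screw2_top [467.  269.9] 0.85 [0.5237 0.1668]
screw3_top [413.7 258. ] 0.9 [0.5341 0.071 ]
screw4_top [407.4 300.9] 0.58 [0.6249 0.0857]
lever1_arm [485.2 329.1] 0.62 [0.6206 0.223 ]
lever2_arm [461. 252.] 0.57 [0.4775 0.1485]
lever3_arm [384.5 260.2] 0.95 [0.5484 0.0218]
lever3_arm [406.9 301.1] 0.32 [0.6168 0.0844]
lever4_arm [401.9 329.9] 0.8 [0.6737 0.0925]
lever4_arm [426.3 312.5] 0.44 [0.6263 0.1218]
medallion_mid [431.2 372.8] 0.6 [0.6884 0.1625]
knife_mid [359.5 312.7] 0.7 [0.6205 0.0042]
stamp_mid [427.7 256.3] 0.47 [0.454  0.0907]
bowl_mid [167.6 236.5] 0.55 [ 0.6067 -0.4276]
side [0.253 0.583 0.64 ]
press [253.6 372.8] 0.6 [0.5719 0.1165]
cover_mid [249.7 342. ] 0.69 [0.5709 0.1205]
screw1_top [198.2 340.2] 0.65 [0.6148 0.1798]
screw2_top [272.  355.7] 0.61 [0.5095 0.1613]
screw3_top [296.5 305. ] 0.72 [0.5251 0.0573]
screw4_top [227.7 294.5] 0.89 [0.6302 0.0808]
screw4_top [335.3 376.2] 0.51 [0.4192 0.158 ]
leve
[... 387 characters left out ...]
.66 [ 0.6067 -0.4364]
{'time': 1.5, 'joint_pos': array([-1.21357709e+00,  4.90938626e-01,  1.55891715e+00,  1.77759401e-05,
        1.09173930e+00, -1.05589064e-01]), 'qd': array([-0.00087545,  0.00030326,  0.00070986, -0.00183955,  0.00089283,
       -0.00026699]), 'effort': array([ 1.00466877e-04, -6.18267846e+01, -2.61842161e+01, -1.22133511e-04,
        3.73414578e-04,  8.12759140e-06]), 'tcp_pos': array([ 0.27906909, -0.55923586,  0.23129702]), 'eef_rot': array([ 9.73346260e-01,  2.29340485e-01,  7.67303710e-06, -2.19199330e-06]), 'wrist_force': array([ 0.45469922, -0.34355169,  0.22116957]), 'wrist_torque': array([-0.01854002,  0.03614722,  0.04773157]), 'opening': 0.08517535280090115}
```

```bash
cat > b.py <<'E'
from h import *
names=[f'screw{i}_top' for i in (1,2,3,4)]+[f'lever{i}_arm' for i in (1,2,3,4)]
q=R.from_euler('xyz',[np.pi,0,0.17]).as_quat()
robot.goto([0.50,0.12,0.36],q)
im=cam('wrist'); save(im,'w0.png'); print(im['T'].round(3))
for n in names:
    for d in robot.pinpoint('wrist',n)[:3]:
        print(n,np.round(d['location'],1),round(d['conf'],2),at_z(im,d['location'],.111 if 'screw' in n else .097).round(4)[:2])
print(robot.read_state())
E
python3 b.py
```

```text
[[ 0.168  0.948  0.27   0.567]
 [-0.986  0.162  0.046  0.131]
 [-0.    -0.273  0.962  0.502]
 [ 0.     0.     0.     1.   ]]
screw1_top [285.6  83.7] 0.89 [0.6115 0.1762]
screw1_top [283.6 182.2] 0.37 [0.5116 0.1642]
screw2_top [281.4 182.1] 0.65 [0.5113 0.1666]
screw2_top [318.7  38.6] 0.49 [0.6581 0.1496]
screw3_top [378.4 182.7] 0.66 [0.5286 0.0611]
screw3_top [329.3 132.3] 0.2 [0.572  0.1237]
screw4_top [380.6  83. ] 0.89 [0.6286 0.0804]
lever1_arm [240.3  70.6] 0.76 [0.6177 0.2265]
lever1_arm [416.3 176. ] 0.4 [0.5419 0.0177]
lever2_arm [293.  216.7] 0.56 [0.4715 0.1489]
lever3_arm [416.5 177.9] 0.92 [0.5399 0.017 ]
lever4_arm [378.   37.7] 0.98 [0.6724 0.0904]
lever4_arm [239.8  68.8] 0.44 [0.6193 0.2272]
{'time': 4.5167, 'joint_pos': array([1.06862200e-01, 2.17600629e-01, 1.63183598e+00, 1.06396511e-06,
       1.29219416e+00, 1.50778212e+00]), 'qd': array([ 0.00125812, -0.00173269, -0.000732  , -0.00022808, -0.0015793 ,
        0.00107695]), 'effort': array([-5.32719470e-02, -4.54003572e+01, -2.91012561e+01, -1.17814066e-03,
       -1.45561967e-04, -7.24353540e-04]), 'tcp_pos': array([0.50002843, 0.1199168 , 0.3599796 ]), 'eef_rot': array([ 9.96394931e-01,  8.48359611e-02, -1.90643859e-05, -9.35553451e-08]), 'wrist_force': array([-0.51077063, -0.08234083,  0.17295026]), 'wrist_torque': array([ 0.01563943, -0.05581891, -0.00747273]), 'opening': 0.08547036159729159}
```

View pics/scene0.png

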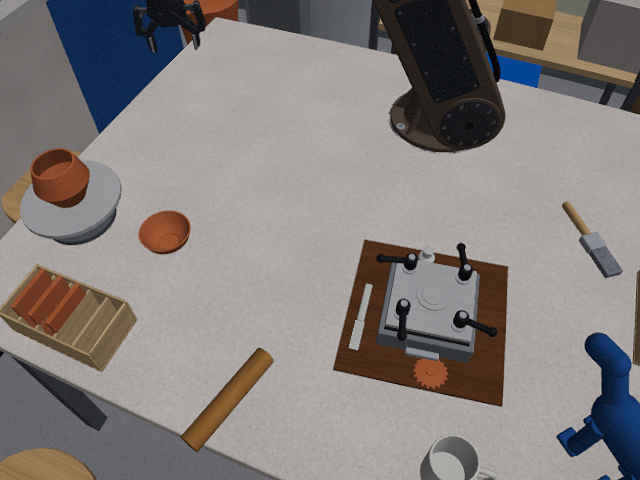

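View pics/w0.png

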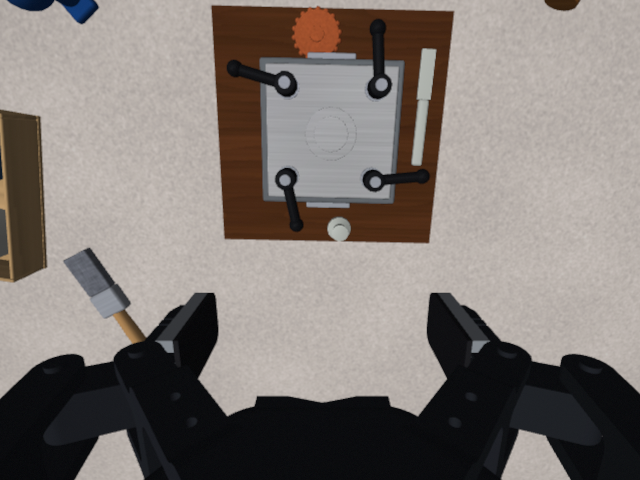

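```bash
cat > p.py <<'E'
from h import *
from scipy.optimize import least_squares
obs={1:[(.6153,.1825),(.6148,.1798),(.6115,.1762)],2:[(.5237,.1668),(.5095,.1613),(.5113,.1666)],3:[(.5341,.071),(.5251,.0573),(.5286,.0611)],4:[(.6249,.0857),(.6302,.0808),(.6286,.0804)]}
lev={1:[(.6206,.223),(.6232,.2234),(.6177,.2265)],2:[(.4775,.1485),(.4711,.1404),(.4715,.1489)],3:[(.5484,.0218),(.5423,.0232),(.5399,.017)],4:[(.6737,.0925),(.6698,.0949),(.6724,.0904)]}
loc={1:(1,1),2:(-1,1),3:(-1,-1),4:(1,-1)}
def S(x,i): c,s=np.cos(x[2]),np.sin(x[2]); a=.05*np.array(loc[i]); return np.array([x[0]+c*a[0]-s*a[1],x[1]+s*a[0]+c*a[1]])
fit=least_squares(lambda x:np.concatenate([(S(x,i)-o)/.003 for i in obs for o in obs[i]]),[.57,.12,.17],loss='soft_l1').x
AX={i:S(fit,i) for i in obs}
L0={i:(lambda d:np.arctan2(d[1],d[0]))(np.mean(lev[i],0)-AX[i]) for i in obs}
RT,Z,ZUP=.043,.081,.155
def quat(yaw): return R.from_euler('xyz',[np.pi,0,yaw]).as_quat()
def pos(i,th,z=Z): return np.r_[AX[i]+RT*np.array([np.cos(th),np.sin(th)]),z]
def pick(th0,th1):
    j1=.15
    for off in (np.pi/2,-np.pi/2,3*np.pi/2,-3*np.pi/2):
        if all(abs(j1+np.pi/2-(t+off))<2.4 for t in (th0,th1)): return off
def fz(i):
    s=robot.read_state(); return s['tcp_pos'],np.array(s['wrist_force']),np.array(s['wrist_torque']),s['time']
def push(i,th,stop,tq_stop,fine_from,tq_contact=.1,rel=None):
    """th: start tool angle; push clockwise to `stop` (or contact-rel) or until tq_stop"""
    off=pick(th,th-2.2)
    robot.goto(pos(i,th,ZUP),quat(th+off)); robot.move_l(pos(i,th),v=.12)
    p,f0,t0,t=fz(i); print('lever',i,'start th %.3f t=%.1f'%(th,t),'off',off,'f0',f0.round(1)); contact=None; tq=0; out=[]
    while th>stop:
        th-= .05 if (contact is None or th<fine_from+.02) else .1
        if th<fine_from: th=th+.05-.035
        robot.move_l(pos(i,th),quat(th+off),v=.06)
        p,f,tt,t=fz(i); r=p[:2]-AX[i]; F=(f-f0)
        tq=r[0]*F[1]-r[1]*F[0]+(tt-t0)[2]   # reaction: counter-clockwise +
        out.append('%.2f:%.2f/%.2f'%(th,tq,r[0]*F[1]-r[1]*F[0]))
        if contact is None and tq>tq_contact:
            contact=th
            if rel: stop=th-rel
        if tq>tq_stop or abs(F[2])>25: break
    print(' '.join(out)); a=np.arctan2(r[1],r[0])
    print('contact',contact,'end',th,'actual',round(a,3),'tq %.2f'%tq,'F',F.round(1),'t %.1f'%t)
    robot.move_l(pos(i,th+.12),quat(th+off),v=.1); robot.move_l(pos(i,th+.12,ZUP),v=.2)
    return contact,th,tq
if __name__=='__main__':
    print(fit,{i:(AX[i].round(4),round(L0[i]-(fit[2]+np.arctan2(*loc[i][::-1])),3)) for i in AX})
    robot.command_gripper(0,60)
    c=push(1,L0[1]+.38+.22,L0[1]-.6,.5,-99,rel=.72)
    json.dump({'1':c},open('res.json','w'))
E
python3 p.py
```

```text
[0.57107965 0.12274669 0.15445898] {1: (array([0.6128, 0.1798]), np.float64(0.459)), 2: (array([0.514 , 0.1645]), np.float64(-5.224)), 3: (array([0.5294, 0.0656]), np.float64(0.936)), 4: (array([0.6282, 0.081 ]), np.float64(0.889))}
lever 1 start th 1.999 t=8.8 off 1.5707963267948966 f0 [0.5 0.4 0.7]
1.95:0.07/0.03 1.90:0.07/0.03 1.85:0.05/0.02 1.80:0.17/0.19 1.70:0.28/0.22 1.60:0.20/0.17 1.50:0.25/0.18 1.40:0.31/0.24 1.30:0.26/0.22 1.20:0.15/0.15 1.10:0.24/0.17 1.00:0.24/0.21
contact 1.7991217617636217 end 0.9991217617636211 actual 1.002 tq 0.24 F [-2.5  4.9 -4.5] t 11.8
```

```bash
cat > c.py <<'E'
from p import *
res=json.load(open('res.json'))
for i in (3,2,4):
    res[str(i)]=push(i,L0[i]+.38+.22,L0[i]-.6,.5,-99,rel=.69)
    json.dump(res,open('res.json','w'))
    if res[str(i)][0] is None: break
robot.goto([0.49,0.12,0.30],quat(.16))
im=cam('wrist'); save(im,'w1.png')
for i in (1,2,3,4):
    for n,z in ((f'screw{i}_top',.1085),(f'lever{i}_arm',.0945)):
        d=robot.pinpoint('wrist',n)
        if d: d=d[0]; print(n,np.round(d['location']),round(d['conf'],2),at_z(im,d['location'],z).round(4)[:2],'exp lever ang',round(res[str(i)][1]-.37,2))
print(robot.read_state()['time'])
E
python3 c.py
```

```text
lever 3 start th -0.666 t=14.9 off 4.71238898038469 f0 [-0.3  0.5  1.1]
-0.72:0.00/-0.01 -0.77:0.08/0.00 -0.82:-0.06/-0.04 -0.87:0.03/0.00 -0.92:0.17/0.14 -1.02:0.15/0.17 -1.12:0.19/0.21 -1.22:0.17/0.20 -1.32:0.15/0.19 -1.42:0.19/0.20 -1.52:0.19/0.18 -1.62:0.09/0.14
contact -0.9157061167631059 end -1.6157061167631064 actual -1.607 tq 0.09 F [ 3.1 -2.8 -4.6] t 17.9
lever 2 start th -2.114 t=20.1 off 4.71238898038469 f0 [-0.2 -0.2  0.3]
-2.16:-0.00/0.03 -2.21:-0.01/0.00 -2.26:-0.04/-0.04 -2.31:0.07/0.02 -2.36:0.02/0.06 -2.41:0.14/0.20 -2.51:0.16/0.19 -2.61:0.16/0.19 -2.71:0.17/0.22 -2.81:0.17/0.19 -2.91:0.15/0.20 -3.01:0.23/0.19 -3.11:0.15/0.17
contact -2.413659384621591 end -3.1136593846215916 actual -3.11 tq 0.15 F [-1.4 -3.9 -2.6] t 23.4
lever 4 start th 0.858 t=25.8 off 1.5707963267948966 f0 [-0.8 -0.1 -1.1]
0.81:0.07/0.03 0.76:-0.01/-0.01 0.71:0.08/-0.02 0.66:0.08/-0.01 0.61:-0.02/-0.04 0.56:0.18/0.17 0.46:0.21/0.18 0.36:0.11/0.15 0.26:0.23/0.17 0.16:0.25/0.21 0.06:0.26/0.19 -0.04:0.17/0.14 -0.14:0.25/0.19
contact 0.558222431113752 end -0.14177756888624793 actual -0.137 tq 0.25 F [ 4.8  3.8 -3.2] t 29.1
screw1_top [280.  60.] 0.76 [0.6127 0.1765] exp lever ang 0.63
lever1_arm [253.   9.] 0.58 [0.6513 0.2061] exp lever ang 0.63
screw2_top [280. 178.] 0.81 [0.5131 0.1633] exp lever ang -3.48
screw3_top [389. 178.] 0.61 [0.5295 0.0625] exp lever ang -1.99
lever3_arm [421. 208.] 0.83 [0.505  0.0219] exp lever ang -1.99
screw4_top [393.  57.] 0.8 [0.6311 0.0814] exp lever ang -0.51
lever4_arm [425.  20.] 0.74 [0.6674 0.0577] exp lever ang -0.51
31.5083
```

View pics/w1.png

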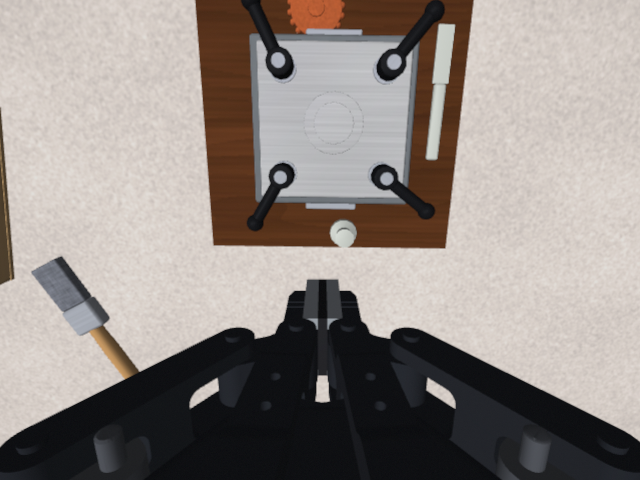

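```bash
python3 - <<'E'
s=open('p.py').read()
s=s.replace("        out.append(","        if tq>.5:\n            v=[tq]\n            for _ in range(3):\n                robot.hold(.03); p,f,tt,t=fz(i); r=p[:2]-AX[i]; F=f-f0; v.append(r[0]*F[1]-r[1]*F[0]+(tt-t0)[2])\n            tq=np.mean(v)\n        out.append(",1)
open('p.py','w').write(s)
E
cat > d.py <<'E'
from p import *
import sys
res=json.load(open('res.json')); fin={}
for i in map(int,sys.argv[1:]):
    c,e,_=res[str(i)]
    fin[i]=push(i,e+.15,c-1.75,.66,e-.5)
    if not .6<fin[i][2]<1: print('CHECK'); break
E
python3 d.py 1
```

```text
lever 1 start th 1.149 t=34.4 off 1.5707963267948966 f0 [ 0.4 -0.2  1.1]
1.10:0.01/0.04 1.05:0.06/0.04 1.00:-0.01/0.03 0.95:0.19/0.14 0.85:0.18/0.23 0.75:0.20/0.20 0.65:0.18/0.22 0.55:0.19/0.20 0.46:0.18/0.19 0.43:0.20/0.20 0.39:0.20/0.22 0.36:0.22/0.26 0.32:0.34/0.37 0.29:0.38/0.42 0.25:0.46/0.45 0.22:0.55/0.57 0.18:0.61/0.62 0.15:0.65/0.72 0.11:0.73/0.78
contact 0.949121761763621 end 0.11412176176362082 actual 0.172 tq 0.73 F [ 3.7 18.6 -9. ] t 39.6
```

```bash
sed -i 's/e+.15,c-1.75,.66,e-.5/e+.1,c-1.75,.66,e-.58/' d.py; python3 d.py 3 2 4
```

```text
lever 3 start th -1.516 t=42.7 off 4.71238898038469 f0 [-0.6 -1.   0.5]
-1.57:0.08/0.07 -1.62:0.02/0.02 -1.67:0.10/0.09 -1.72:0.16/0.21 -1.82:0.15/0.19 -1.92:0.18/0.19 -2.02:0.17/0.21 -2.12:0.19/0.20 -2.20:0.24/0.26 -2.24:0.32/0.37 -2.27:0.44/0.44 -2.31:0.47/0.49 -2.34:0.53/0.56 -2.38:0.59/0.64 -2.41:0.62/0.71 -2.45:0.71/0.78
contact -1.7157061167631065 end -2.445706116763108 actual -2.396 tq 0.71 F [  9.4 -16.   -6.6] t 47.1
lever 2 start th -3.014 t=49.5 off 4.71238898038469 f0 [ 0.1 -0.7  1.2]
-3.06:-0.06/-0.01 -3.11:-0.05/-0.06 -3.16:0.04/0.10 -3.21:0.21/0.22 -3.31:0.06/0.15 -3.41:0.14/0.16 -3.51:0.08/0.14 -3.61:0.14/0.15 -3.70:0.12/0.17 -3.73:0.18/0.20 -3.77:0.17/0.21 -3.80:0.31/0.33 -3.84:0.32/0.38 -3.87:0.48/0.52 -3.91:0.46/0.55 -3.94:0.52/0.56 -3.98:0.57/0.64 -4.01:0.63/0.69 -4.05:0.66/0.71
contact -3.213659384621591 end -4.048659384621593 actual 2.315 tq 0.66 F [-14.1  -8.4  -4. ] t 54.6
lever 4 start th -0.042 t=57.2 off 1.5707963267948966 f0 [-0.7 -0.1 -0.4]
-0.09:-0.05/0.00 -0.14:-0.00/0.01 -0.19:0.01/0.09 -0.24:0.13/0.19 -0.34:0.16/0.20 -0.44:0.11/0.22 -0.54:0.10/0.20 -0.64:0.16/0.24 -0.73:0.22/0.27 -0.76:0.25/0.36 -0.80:0.40/0.48 -0.83:0.43/0.54 -0.87:0.50/0.62 -0.90:0.58/0.69 -0.94:0.67/0.77
contact -0.2417775688862479 end -0.936777568886248 actual -0.874 tq 0.67 F [14.7  9.8 -6.8] t 61.2
```

```bash
python3 - <<'E'
from h import *
im=cam('scene'); save(im,'s1.png')
for n in ('medallion_mid','knife_mid','stamp_mid','bowl_mid'):
    d=robot.pinpoint('scene',n)
    if d: print(n,np.round(d[0]['location'],1),round(d[0]['conf'],2))
s=robot.read_state(); print(s['time'],s['tcp_pos'],s['wrist_force'])
robot.job_done()
E
```

```text
medallion_mid [429.8 372.4] 0.56
knife_mid [359.2 312.8] 0.69
stamp_mid [429.8 253. ] 0.52
bowl_mid [167.  233.4] 0.79
62.225 [0.65718373 0.04959177 0.15392312] [-0.30678105 -0.20498773 -0.35172572]
the job is handed in; nothing more can be done
```

View pics/s1.png

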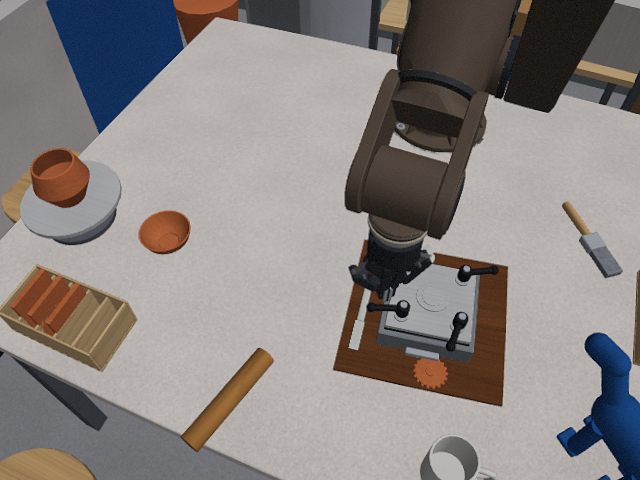

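I tightened all four levers crosswise with the closed fingertips and handed the job in at 62.2 s; no verdict comes back.

- **First round:** I turned the screws in the order 1, 3, 2, 4, by about 0.7–0.8 rad each. The torque stayed at the running level throughout. A wrist picture then showed all four levers turned about the same amount.
- **Second round:** In the same order I turned each screw until it felt tight. The readings were 0.73 N m (screw 1), 0.71 (screw 3), 0.66 (screw 2) and 0.67 (screw 4). In each case the torque rose clearly at the point where the seal is home, and I stopped about 0.15–0.2 rad past it.
- **Last checks:** The final scene picture shows the bystanders at almost the same pixels as at the start, within about 3 px. The arm was clear above the press with no load on the wrist.
- **Torque readings:** The two ways I worked out torque differed by up to 0.10 N m. The higher one gave 0.71–0.78, so both stay within 0.6–0.9.
- **Not measured:** I did not measure the cover's tilt or the final screw heights directly. They are inferred from the torque and the lever angles.

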